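# Tip a standing carton over into the labelling rectangle

### The arm

A 7-joint arm with a two-finger parallel gripper is mounted at the origin on the work surface. World frame = base frame: x ahead of the robot, y to its left, z up, the work surface at z = 0. Lengths are in mm, angles in rad, forces in N, time in s.
With the tool pointing down it reaches from about 400 to 875 mm from the base axis. Payload 4.4 kg.
Tool frame: the origin (TCP) lies at the very end of the fingers, on their centre line; the grasp point (between the pads) lies 19 mm behind it; z points along the fingers, y is the direction in which the jaws open and shut (so a half turn about z gives the same grasp; the last joint's range is limited). The gripper opens to 85 mm and grips with 20 to 120 N. Pads are 22 mm wide; open, the fingers measure 114 mm over their backs; the gripper's body (76 mm by 85 mm) begins 54 mm behind the grasp point. The pads swing forward as they close: fully open they stand 13 mm farther back than shut.
Start: joints at [1.082, 0.628, 0.038, 1.517, -0.027, 0.996, -0.02], TCP at [266.735, -592.765, 196.913] pointing down, gripper open.
Joint ranges: [-3.06, 3.06], [-0.37, 2.12], [-1.25, 1.32], [0.18, 2.47], [-1.1, 4.24], [0.23, 1.98], [-2.94, 2.94]. Speed limits (rad/s): [2.57, 2.57, 3.14, 3.14, 3.14, 3.14, 3.14].

### API

Orientations are given as [roll, pitch, yaw] about the fixed x, y, z axes, in that order (R = Rz(yaw) Ry(pitch) Rx(roll)).
In Python, from cell import ctrl, eyes gives the robot as it stands.
- The arm moves only by the tool move_arm, never from a script. Its argument "increments" is a list of rows, each a list of 6 numbers: the shift along the tool's x, y, z in cm, then the turn, a rotation vector about the tool's x, y, z in degrees. In form: [[x, y, z, wx, wy, wz], ...]. A call has 1 to 20 rows; each row is the pose to reach, as a shift and turn from the pose commanded when the call began, along the tool's axes at that moment; what a row does not reach only later rows make up. A row lasts 1/10 s, in which the tool goes at most 50 mm and 8.59 degrees, less where a joint would pass 70% of its speed; a pose out of reach is approached as far as the arm can. A call with a gripper value outside its range is refused whole. "grip" is the opening, from -1 (shut) to 1 (fully open), set as the call begins (left out, the last holds). The fingers move at their own pace and stop on an object; the grip force is fixed at half the most. Time passes only in rows, so rows that repeat a pose let the fingers close. It gives the time, the measured TCP pose, the force and the opening at its end, in the units of the state.
- ctrl.read_state(): the state, without advancing time (a new reading comes with each control period).
- eyes.get_image(name): name is "side" or "top"; returns the picture (420x560x3 uint8, red, green, blue); there is no depth.
- eyes.calibration(name): a dict with "fx", "fy", "cx", "cy" (pixels), "pose" (4x4, takes a point from camera to world coordinates). Camera axes: x right, y up, looking along -z (the intrinsics and any distortion apply to the point x, -y, -z); pixel columns grow to the right and rows downward; lengths in mm; the calibration is good to about 2 mm. A picture is of the moment at which its call begins. calibration takes no time and is no camera call.
- ctrl.finish_job(): hands the job in, once; it reports no verdict.
The state is a dict: "clock": time; "qpos": joint angles; "qd": joint speeds; "tau": joint torques, N m; "eef_pos": TCP position; "tool_rot": TCP orientation; "force": force on the tool from outside, world axes, zero at the start; "torque": the same for the moment, N m; "width": finger opening in mm.
Only numpy, scipy, OpenCV 4.12 (cv2) and the standard library are available. Lean on these libraries where they do the work, as an engineer would, in place of code of your own. Each camera call takes 0.05 s, during which the arm holds its last target. There are 200 camera calls.

### The job

Get the tall carton ready for its label: push it gently along the labelling mat, still standing, until its foot comes over the nearer end line of the marked rectangle, then push it near its top so that it tips over along the rectangle and comes to lie flat on its broad side, wholly within the outline. Only push it with the fingers, do not grip or lift it, and leave the small carton, the label roll and the pen cup where they stand.

Things in the scene. Friction and masses are not known exactly. Their poses are not given: they have to be found in the camera images.
- mat: Dark rubber labelling mat, fixed to the desk, 340 mm (own x) by 620 mm (own y), 3 mm thick. Origin under its centre, on the desk; z up. Lies at any of a range of places and yaws (within about 0.25 rad). It carries everything that is loose.
- rectangle (a point): Middle of the marked rectangle, on the mat's top face (3 mm above the desk); its axes are parallel to the mat's. The rectangle is printed in flush white lines 6 mm wide and measures 220 mm along own y and 164 mm along own x over the outside of the lines. Its middle is 40 mm from the mat's centre toward the mat's -x.
- carton: Tall closed cardboard carton standing on the mat beyond the +y or -y end of the rectangle, a broad side facing it (to about 0.12 rad) 40 to 80 mm short of the end line, within 10 mm of the rectangle's long middle line. 170 mm high (own z), 120 mm wide (own x), 62 mm thick (own y). Origin: centre of its underside. 0.25 to 0.5 kg, evenly filled; friction on the mat 0.5 to 0.7.
- carton_foot_a (a point): End of the carton's underside at own -x, mid thickness, 60 mm from the origin. Pushed lower than about 35 mm above the mat the carton slides upright.
- carton_foot_b (a point): End of the carton's underside at own +x, mid thickness.
- carton_top_a (a point): End of the carton's top face at own -x, mid thickness, 170 mm above foot_a along own z. Pushed near this end the carton tips about the foot edge of its far broad side; it falls by itself once past about 20 degrees and lies 170 mm long from about that edge onward.
- carton_top_b (a point): End of the carton's top face at own +x, mid thickness.
- small_carton: Small cardboard carton, 85 mm (own x) by 65 mm (own y) by 80 mm high, loose, stands beyond the other end of the rectangle. Origin: centre of its underside. To be left alone.
- label_roll: Roll of blank white labels, 84 mm diameter, 56 mm high, loose, lies on its flat side on the +x side of the rectangle. Origin: centre of its underside. To be left alone.
- pen_cup: Plain metal pen cup with three pens, 72 mm diameter, 95 mm high (pens to 145 mm), loose, on the +x side of the mat. Origin: centre of its underside. To be left alone.
There are look-alikes about, which are no part of the job. What is shaped like the carton but red or turquoise is not meant.

How it is judged (in metres and radians):
On the way, in this order (a step that is already met when the one before it is completed fails the run):
1. the carton has been pushed, still standing, until its foot is over the rectangle's end line (angle between carton's own z axis and vertical below 0.12 rad and horizontal distance between carton and rectangle below 0.141 m), for 0.1 s.
2. the carton has tipped over and lies flat within the rectangle's outline (angle between the y axis of carton and the z axis of mat, either way round below 0.06 rad and height (world z) of carton below 0.04 m and x of carton_foot_a in the frame of rectangle between -0.082 and 0.082 m and y of carton_foot_a in the frame of rectangle between -0.11 and 0.11 m and x of carton_foot_b in the frame of rectangle between -0.082 and 0.082 m and y of carton_foot_b in the frame of rectangle between -0.11 and 0.11 m and x of carton_top_a in the frame of rectangle between -0.082 and 0.082 m and y of carton_top_a in the frame of rectangle between -0.11 and 0.11 m and x of carton_top_b in the frame of rectangle between -0.082 and 0.082 m and y of carton_top_b in the frame of rectangle between -0.11 and 0.11 m), for 0.2 s.
At the end, for the whole second after the job is handed in: The carton lies on a broad side, flat within 0.06 rad, all four ends of its length wholly within the outside of the rectangle's lines (220 x 164 mm), at rest; the small carton, the label roll and the pen cup stand within 20 mm of where they were, upright (all of step 2 and linear speed of carton below 0.01 m/s and angular speed of carton below 0.05 rad/s and distance of each of small_carton, label_roll, pen_cup from where it was at the start of the episode below 0.02 m and angle between each of small_carton, label_roll, pen_cup's own z axis and vertical below 0.15 rad); the robot touches nothing.
It fails at once if the carton is lifted off the mat (height (world z) of carton above 0.052 m or (angle between carton's own z axis and vertical below 0.15 rad and height (world z) of carton above 0.016 m)).
It fails at once if the carton is gripped or pushed with more than 25 N (contact force between the fingers and carton above 25 N).
It fails at once if the carton has fallen over somewhere that leaves it well off the rectangle (its foot's middle more than 135 mm from the rectangle's middle when it lies) (angle between carton's own z axis and vertical above 1.45 rad and horizontal distance between carton and rectangle above 0.135 m).
It fails at once if the small carton, the label roll or the pen cup is shoved away (20 mm) or knocked over ((distance of small_carton from where it was at the start of the episode above 0.02 m or angle between small_carton's own z axis and vertical above 0.15 rad) or (distance of label_roll from where it was at the start of the episode above 0.02 m or angle between label_roll's own z axis and vertical above 0.15 rad) or (distance of pen_cup from where it was at the start of the episode above 0.02 m or angle between pen_cup's own z axis and vertical above 0.15 rad)).
It also fails if it takes over 45 s, if anything falls off the work surface, if the arm or the gripper's body presses on something with over 40 N, if the wrist force passes 120 N, or if a joint passes its speed limit or range.

## Working session

There is one attempt and no reset: what is moved stays moved. The work goes in short steps, Python scripts to look and compute and a tool call to move; the robot and the scene stay as the last step left them, time stands still between calls to the robot, and variables do not carry over. Pictures are saved under pics/ and viewed, about 8 in all and at most 12, crops included, and the job is handed in when it is done.

Besides the shell and the picture viewer there is one more tool, called as name(argument=value, ...), one argument or row to a line, values as JSON. move_arm: Moves the arm, as the interface text tells. Its arguments: {"type":"object","properties":{"increments":{"type":"array","items":{"type":"array","items":{"type":"number"}}},"grip":{"type":"number"}},"required":["increments"]}

```bash
mkdir -p pics; ls; python3 - <<'E'
from cell import ctrl, eyes
import cv2, numpy as np
s=ctrl.read_state(); print({k:np.round(v,3).tolist() for k,v in s.items()})
for n in ("side","top"):
    c=eyes.calibration(n); print(n,{k:np.round(v,3).tolist() for k,v in c.items()})
    cv2.imwrite(f"pics/{n}0.png",eyes.get_image(n)[:,:,::-1])
E
```

```text
pics
{'clock': 0.0, 'qpos': [1.082, 0.629, 0.038, 1.518, -0.027, 0.996, -0.02], 'qd': [0.002, -0.001, -0.0, 0.002, 0.001, 0.003, 0.001], 'tau': [-0.001, -56.341, 1.226, -19.345, 0.011, 0.01, -0.0], 'eef_pos': [266.457, -592.099, 195.987], 'tool_rot': [-3.14, 0.0, 0.423], 'force': [-0.379, -0.122, 0.279], 'torque': [-0.045, -0.009, 0.03], 'width': 85.469}
side {'fx': 379.376, 'fy': 379.376, 'cx': 278.099, 'cy': 211.475, 'pose': [[-0.739, 0.367, -0.565, 143.404], [-0.673, -0.395, 0.625, 437.674], [0.006, 0.842, 0.539, 542.837], [0.0, 0.0, 0.0, 1.0]]}
top {'fx': 384.714, 'fy': 384.714, 'cx': 276.751, 'cy': 211.8, 'pose': [[0.002, 0.985, -0.172, 490.21], [-1.0, -0.001, -0.016, -69.375], [-0.016, 0.172, 0.985, 825.718], [0.0, 0.0, 0.0, 1.0]]}
```

View pics/top0.png

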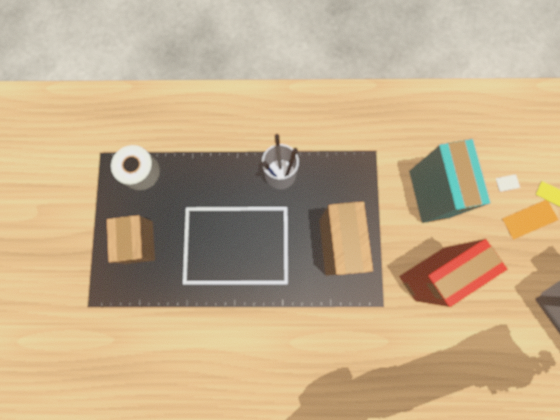

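View pics/side0.png

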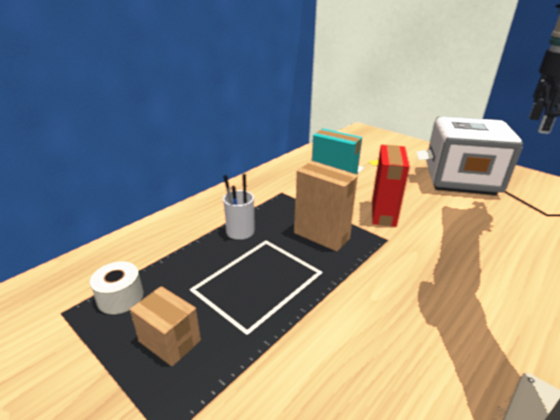

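The top view shows the white rectangle at about (183–288, 207–284), and the brown tall carton on the mat at about (347,238). The small carton is at (130,239), the roll at (132,165) and the cup at (281,166). There are three carton-shaped candidates: brown at top (347,238) / side (325,205), turquoise at top (455,180) / side (337,150), and red at top (460,272) / side (390,185). Only the brown one is on the mat beyond the rectangle's end, and the other two have the excluded colours. I'll confirm this with an enlarged crop and measure.

```bash
cat > h.py <<'E'
from cell import ctrl, eyes
import cv2, numpy as np
def ray(n,px,z):
    c=eyes.calibration(n); P=np.array(c["pose"]); px=np.atleast_2d(px).astype(float)
    d=np.c_[(px[:,0]-c["cx"])/c["fx"],-(px[:,1]-c["cy"])/c["fy"],-np.ones(len(px))]@P[:3,:3].T
    return P[:3,3]+d*((z-P[2,3])/d[:,2])[:,None]
def proj(n,X):
    c=eyes.calibration(n); P=np.array(c["pose"]); q=(np.atleast_2d(X)-P[:3,3])@P[:3,:3]
    return np.c_[c["cx"]-c["fx"]*q[:,0]/q[:,2], c["cy"]+c["fy"]*q[:,1]/q[:,2]]
def poly(mask,eps):
    k=max(cv2.findContours(mask,cv2.RETR_EXTERNAL,cv2.CHAIN_APPROX_NONE)[0],key=cv2.contourArea)
    return cv2.approxPolyDP(cv2.convexHull(k),eps,True)[:,0], k
E
python3 - <<'E'
from h import *
im=cv2.imread("pics/top0.png"); hsv=cv2.cvtColor(im,cv2.COLOR_BGR2HSV)
roi=np.zeros(im.shape[:2],np.uint8); roi[195:295,170:300]=255
w=cv2.inRange(hsv,(0,0,110),(180,70,255))&roi
r,k=poly(w,3); r=cv2.boxPoints(cv2.minAreaRect(k)) if len(r)!=4 else r
print("rect",len(r),r.tolist()); R=ray("top",r,3); print(R.round(1)[:,:2].tolist(),"mid",R.mean(0).round(1))
for a in range(len(r)): print("side",np.linalg.norm(R[a]-R[a-1]).round(1), np.degrees(np.arctan2(*(R[a]-R[a-1])[1::-1])).round(2))
roi[:]=0; roi[190:290,310:378]=255
b=cv2.inRange(hsv,(5,60,60),(30,255,255))&roi
h,k=poly(b,2.5); print("carton hull",h.tolist())
print("z3",ray("top",h,3)[:,:2].round(0).tolist()); print("z173",ray("top",h,173)[:,:2].round(0).tolist())
si=cv2.imread("pics/side0.png")
a=cv2.resize(im[180:300,300:400],(400,480),interpolation=cv2.INTER_CUBIC)
s=cv2.resize(si[150:270,280:380],(400,480),interpolation=cv2.INTER_CUBIC)
cv2.imwrite("pics/crop0.png",np.hstack([a,s]))
E
```

```text
rect 4 [[182.0, 206.0], [299.0, 206.0], [299.0, 294.0], [182.0, 294.0]]
[[647.2, 151.1], [646.9, -104.4], [459.6, -102.9], [459.0, 142.8]] mid [553.2  21.7   3. ]
side 188.4 2.55
side 255.5 -90.07
side 187.3 179.54
side 245.6 90.14
carton hull [[362, 200], [366, 209], [373, 271], [326, 275], [319, 218], [328, 204]]
z3 [[660.0, -241.0], [640.0, -249.0], [507.0, -259.0], [499.0, -160.0], [620.0, -147.0], [651.0, -167.0]]
z173 [[625.0, -206.0], [609.0, -212.0], [504.0, -220.0], [497.0, -141.0], [594.0, -131.0], [618.0, -147.0]]
```

View pics/crop0.png

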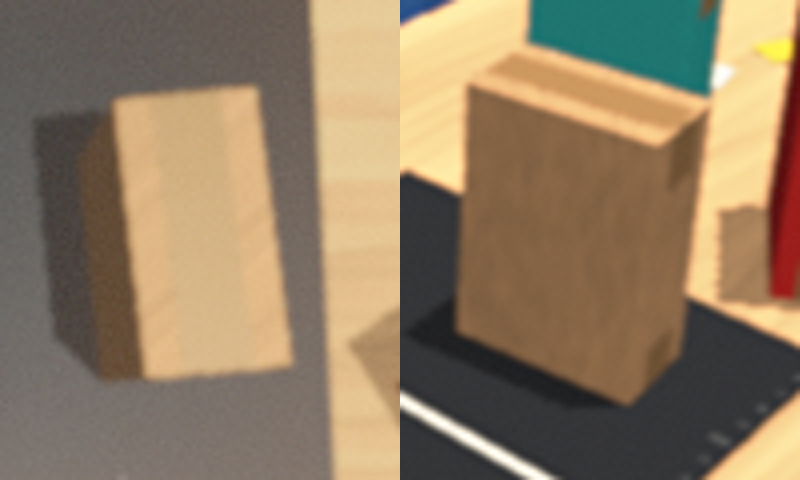

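The crop shows a plain brown carton with tape over the top. Its top-face corners in the top view are near (328,205), (364,202), (373,271) and (337,274). It stands with a broad side facing the rectangle, so it is the one meant. I'll refine the numbers now.

```bash
cat >> h.py <<'E'
def sides(X): 
    return [(np.linalg.norm(X[a]-X[a-1]).round(1), np.degrees(np.arctan2(*(X[a]-X[a-1])[1::-1])).round(2)) for a in range(len(X))]
def box(mask):
    k=max(cv2.findContours(mask,cv2.RETR_EXTERNAL,cv2.CHAIN_APPROX_NONE)[0],key=cv2.contourArea)
    return k[:,0]
E
python3 - <<'E'
from h import *
im=cv2.imread("pics/top0.png"); si=cv2.imread("pics/side0.png")
def m(im,lo,x0,x1,y0,y1):
    k=np.zeros(im.shape[:2],np.uint8); k[y0:y1,x0:x1]=(im[y0:y1,x0:x1].min(2)>lo)*255; return k
def show(n,X,lab):
    b=cv2.minAreaRect(X[:,:2].astype(np.float32)); print(lab,n,"mid",np.round(b[0],1),"size",np.round(b[1],1),"ang",round(b[2],2))
show("top",ray("top",box(m(im,155,170,300,195,295)),3),"rect")
show("side",ray("side",box(m(si,150,185,330,235,335)),3),"rect")
# carton top: bright
k=np.zeros(im.shape[:2],np.uint8); k[195:285,310:376]=(im[195:285,310:376,2]>165)*255
show("top",ray("top",box(k),173),"ctop")
C=np.array([[328.25,205],[364.5,201.75],[373.25,271],[336.75,274.5]]); show("top",ray("top",C,173),"ctop-manual")
F=ray("side",[[294.25,233],[337.5,251.25],[351.25,237.5]],3); print("foot side",F.round(1).tolist(),sides(F))
T=ray("side",[[397,171],[444.5,186.5],[457,175]],173)
# others from top, at their top heights
for nm,p,z in (("roll",(131,165),59),("cup",(281,162),98),("small",(124,239),83)): print(nm,ray("top",p,z).round(0))
E
```

```text
rect top mid [562.2  32.9] size [222.3 165.3] ang 89.93
rect side mid [563.4  33.9] size [167.  222.7] ang 0.3
ctop top mid [ 560.3 -183.4] size [120.5  62.7] ang 5.39
ctop-manual top mid [ 559.9 -184.1] size [118.8  62.7] ang 5.15
foot side [[615.2, -144.0, 3.0], [497.3, -156.8, 3.0], [503.4, -222.6, 3.0]] [(np.float64(136.8), np.float64(35.12)), (np.float64(118.6), np.float64(-173.78)), (np.float64(66.1), np.float64(-84.75))]
roll [[723. 247.  59.]]
cup [[717. -66.  98.]]
small [[567. 240.  83.]]
```

```bash
python3 - <<'E'
from h import *
im=cv2.imread("pics/top0.png"); hsv=cv2.cvtColor(im,cv2.COLOR_BGR2HSV)
for nm,x0,x1,y0,y1 in (("turq",405,495,130,225),("red",398,510,230,310)):
    H=hsv[y0:y1,x0:x1]
    mk=np.zeros(im.shape[:2],np.uint8)
    mk[y0:y1,x0:x1]=cv2.inRange(H,(80,60,20),(105,255,255)) if nm=="turq" else (cv2.inRange(H,(0,170,20),(8,255,255))|cv2.inRange(H,(170,150,20),(180,255,255)))
    h,k=poly(mk,3)
    for p,a,b in zip(h.tolist(),ray("top",h,0),ray("top",h,170)): print(nm,p,"z0",a[:2].round(0),"z170",b[:2].round(0))
big=cv2.resize(im[120:320,395:515],(480,600),interpolation=cv2.INTER_CUBIC)
cv2.imwrite("pics/decoys.png",big[:,:480])
E
```

```text
turq [440, 145] z0 [ 786. -420.] z170 [ 725. -348.]
turq [448, 146] z0 [ 783. -438.] z170 [ 723. -362.]
turq [464, 208] z0 [ 643. -462.] z170 [ 611. -381.]
turq [454, 206] z0 [ 647. -440.] z170 [ 615. -364.]
red [488, 246] z0 [ 560. -506.] z170 [ 546. -416.]
red [433, 282] z0 [ 485. -384.] z170 [ 486. -319.]
red [427, 278] z0 [ 493. -372.] z170 [ 492. -310.]
red [426, 273] z0 [ 503. -371.] z170 [ 501. -309.]
red [448, 255] z0 [ 541. -420.] z170 [ 531. -348.]
red [483, 240] z0 [ 573. -496.] z170 [ 556. -408.]
```

View pics/decoys.png

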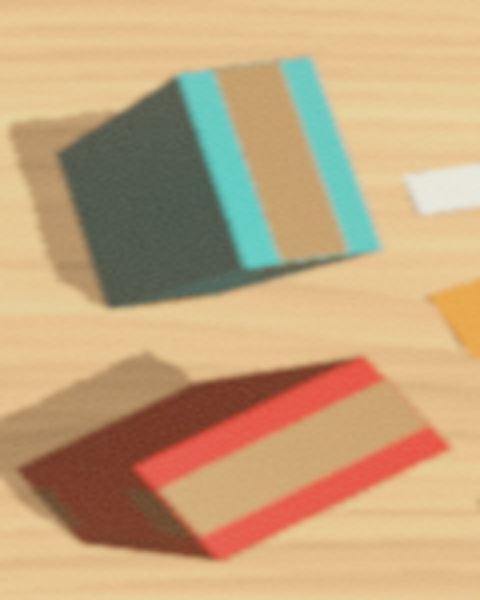

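The crop shows the turquoise and red boxes standing behind the carton: turquoise at x≥608, y≤-348, red at x≤556, y≤-314. I'll reach in with the hand tilted about 30° and stay between them.

```bash
cat >> h.py <<'E'
from scipy.spatial.transform import Rotation as Ro
def target(t): 
    c,s=np.cos(np.radians(t)),np.sin(np.radians(t)); return np.array([[0,1,0],[c,0,s],[s,0,-c]])
def go(p,t,frm=None,Rf=None):
    s=ctrl.read_state(); R=Ro.from_euler("xyz",s["tool_rot"]).as_matrix() if Rf is None else Rf
    f=np.array(s["eef_pos"]) if frm is None else np.array(frm)
    return np.r_[R.T@(np.array(p)-f)/10, np.degrees(Ro.from_matrix(R.T@target(t)).as_rotvec())].round(2).tolist()
E
python3 - <<'E'
from h import *
f=[266.7,-592.8,346.9]
print(go([400,-450,350],0,f)); print(go([572,-240,340],0,f)); print(go([572,-240,340],30,f))
E
```

```text
[18.02, -7.55, -0.3, -0.08, -0.05, -65.78]
[42.32, -19.65, 0.72, -0.08, -0.05, -65.78]
[42.32, -19.65, 0.72, 17.12, 26.55, -64.22]
```

move_arm(
  increments=[
    [0,0,-5,0,0,0],
    [0,0,-10,0,0,0],
    [0,0,-15,0,0,0],
    [0,0,-15,0,0,0],
  ],
  grip=0.15,
)

```text
clock: 0.5
eef_pos: [268.2, -596.3, 354.7]
tool_rot: [3.128, -0.0, 0.423]
force: [-0.1, -0.7, 0.4]
width: 49.1
```

move_arm(
  increments=[
    [14,-6.5,0.2,5.7,8.9,-21.4],
    [28,-13,0.5,11.4,17.7,-42.8],
    [42.3,-19.6,0.7,17.1,26.5,-64.2],
    [42.3,-19.6,0.7,17.1,26.5,-64.2],
    [42.3,-19.6,0.7,17.1,26.5,-64.2],
    [42.3,-19.6,0.7,17.1,26.5,-64.2],
    [42.3,-19.6,0.7,17.1,26.5,-64.2],
    [42.3,-19.6,0.7,17.1,26.5,-64.2],
    [42.3,-19.6,0.7,17.1,26.5,-64.2],
    [42.3,-19.6,0.7,17.1,26.5,-64.2],
    [42.3,-19.6,0.7,17.1,26.5,-64.2],
    [42.3,-19.6,0.7,17.1,26.5,-64.2],
  ],
)

```text
clock: 1.7
eef_pos: [571.3, -241.5, 339.2]
tool_rot: [-3.14, -0.52, 1.569]
force: [-0.2, -0.5, 0.3]
width: 49.4
```

```bash
python3 - <<'E'
from h import *
s=ctrl.read_state(); print(s["clock"],np.round(s["eef_pos"],1),np.round(s["qpos"],2)); print(Ro.from_euler("xyz",s["tool_rot"]).as_matrix().round(3))
print(go([572,-236,24],30)); print(go([572,-236,200],30))
cv2.imwrite("pics/side1.png",eyes.get_image("side")[:,:,::-1])
E
```

```text
1.7 [ 571.3 -241.5  339.2] [ 0.8   0.69 -0.39  1.16 -0.21  1.57  0.48]
[[ 0.002  1.    -0.001]
 [ 0.868 -0.001  0.497]
 [ 0.497 -0.001 -0.868]]
[-15.19, 0.12, 27.62, -0.03, 0.21, -0.09]
[-6.44, 0.09, 12.35, -0.03, 0.21, -0.09]
```

View pics/side1.png

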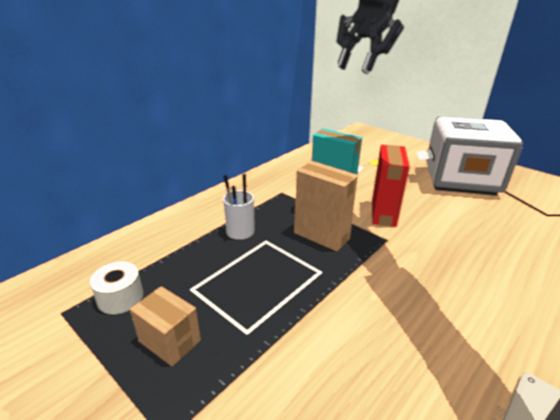

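The side view shows the hand tilted over the spot at (370,40), with the carton still untouched at (325,205). I'll lower it straight down behind the carton.

move_arm(
  increments=[
    [-2.2,0,4.0,0,0,0],
    [-4.4,0,8.0,0,0,0],
    [-6.4,0.1,11.8,0,0.2,0],
    [-8.2,0.1,15,0,0.2,0],
    [-9.7,0.1,17.6,0,0.2,0],
    [-11.1,0.1,20.2,0,0.2,0],
    [-12.4,0.1,22.6,0,0.2,0],
    [-12.4,0.1,22.6,0,0.2,0],
    [-12.4,0.1,22.6,0,0.2,0],
  ],
)

```text
clock: 2.65
eef_pos: [572.6, -237.1, 82.5]
tool_rot: [-3.141, -0.524, 1.568]
force: [0.5, 0.0, 0.3]
width: 49.1
```

```bash
python3 - <<'E'
from h import *
s=ctrl.read_state(); print(s["clock"],np.round(s["eef_pos"],1),np.round(s["force"],1))
print(go([572,-236,24],30))
a=eyes.get_image("side")[100:300,240:440,::-1]; b=eyes.get_image("top")[150:350,300:500,::-1]
cv2.imwrite("pics/both2.png",cv2.resize(np.hstack([a,b]),(800,400),interpolation=cv2.INTER_CUBIC))
E
```

```text
2.65 [ 572.6 -237.1   82.5] [0.5 0.  0.3]
[-2.83, -0.05, 5.12, 0.08, -0.04, -0.15]
```

View pics/both2.png

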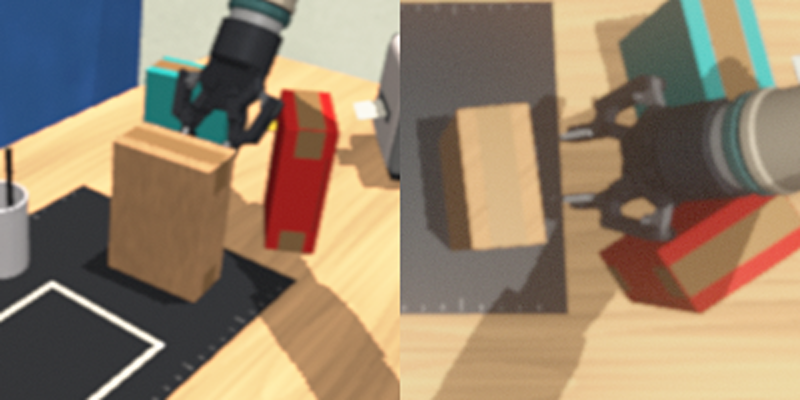

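The side crop shows the fingers just behind the carton. In the top crop the knuckles at (650,90) and (650,225) clear the red box's near corner at (665,265) by about 20 mm. I'll narrow the fingers a little and go down.

move_arm(
  increments=[
    [0,0,0,0,0,0],
    [0,0,0,0,0,0],
    [-0.7,0,1.3,0,0,0],
    [-1.4,0,2.6,0,0,0],
    [-2.1,0,3.8,0,0,0],
    [-2.8,0,5.1,0,0,0],
    [-2.8,0,5.1,0,0,0],
    [-2.8,0,5.1,0,0,0],
  ],
  grip=-0.2,
)

```text
clock: 3.55
eef_pos: [573.0, -233.7, 23.3]
tool_rot: [-3.141, -0.526, 1.57]
force: [-0.1, 0.8, -0.1]
width: 34.1
```

move_arm(
  increments=[
    [0.17,0,0.1,0,0,0],
    [0.35,0,0.2,0,0,0],
    [0.52,0,0.3,0,0,0],
    [0.7,0,0.4,0,0,0],
    [0.87,0,0.5,0,0,0],
    [1.13,0,0.65,0,0,0],
    [1.4,0,0.8,0,0,0],
    [1.73,0,1.0,0,0,0],
    [2.08,0,1.2,0,0,0],
    [2.42,0,1.4,0,0,0],
    [2.77,0,1.6,0,0,0],
    [3.12,0,1.8,0,0,0],
    [3.46,0,2.0,0,0,0],
    [3.81,0,2.2,0,0,0],
    [4.16,0,2.4,0,0,0],
    [4.5,0,2.6,0,0,0],
    [4.85,0,2.8,0,0,0],
    [5.2,0,3.0,0,0,0],
    [5.46,0,3.15,0,0,0],
    [5.63,0,3.25,0,0,0],
  ],
)

```text
clock: 5.55
eef_pos: [573.2, -168.7, 24.2]
tool_rot: [3.141, -0.525, 1.571]
force: [0.2, -2.2, 1.3]
width: 34.3
```

```bash
cat >> h.py <<'E'
def carton(save):
    im=eyes.get_image("top")[:,:,::-1].copy(); cv2.imwrite(save,im)
    k=np.zeros(im.shape[:2],np.uint8); k[195:290,190:376]=(im[195:290,190:376,2]>165)*255*(im[195:290,190:376,0]<0.8*im[195:290,190:376,2])
    X=ray("top",box(k),173); b=cv2.minAreaRect(X[:,:2].astype(np.float32)); print("ctop mid",np.round(b[0],1),"size",np.round(b[1],1),"ang",round(b[2],2))
E
python3 - <<'E'
from h import *
s=ctrl.read_state(); print(s["clock"],np.round(s["eef_pos"],1),np.round(s["force"],1))
carton("pics/top3.png")
a=eyes.get_image("side")[100:300,200:400,::-1]; b=cv2.imread("pics/top3.png")[150:350,250:450]
cv2.imwrite("pics/both3.png",cv2.resize(np.hstack([a,b]),(800,400),interpolation=cv2.INTER_CUBIC))
E
```

```text
5.55 [ 573.2 -168.7   24.2] [ 0.2 -2.2  1.3]
ctop mid [ 563.5 -147. ] size [120.   62.6] ang 0.63
```

View pics/both3.png

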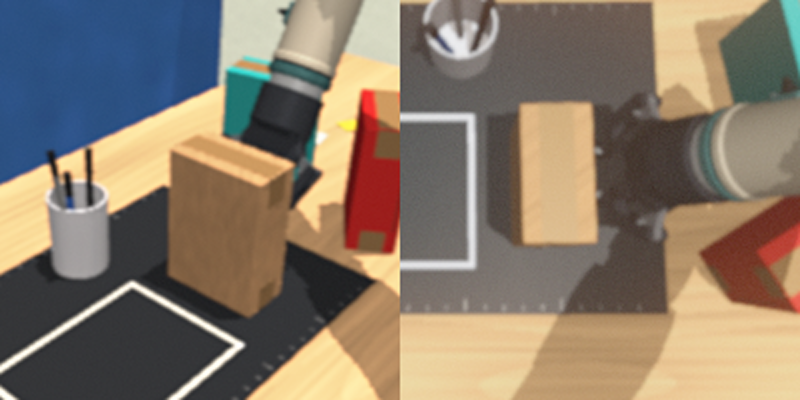

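```bash
python3 - <<'E'
from h import *
print(ray("side",[[284,237.5],[325,258.5],[343,244]],3).round(1).tolist())
print(ray("side",[[286,175],[330.5,193],[346,182],[305,168]],173).round(1).tolist())
print(ray("top",[[310,202],[347,201],[348.5,271.5],[311,272]],173).round(1).tolist(), ray("top",[[309,271]],3).round(1).tolist())
for y in (-168.7,): print("tcp px side",proj("side",[[573,y,24]]), proj("top",[[573,y,24]]))
s=ctrl.read_state(); print(s["clock"],np.round(s["eef_pos"],1),s["force"])
E
```

```text
[[621.3, -113.3, 3.0], [502.9, -116.7, 3.0], [503.5, -187.9, 3.0]]
[[615.9, -109.8, 173.0], [501.0, -111.4, 173.0], [504.4, -170.7, 173.0], [607.5, -163.8, 173.0]]
[[621.6, -116.2, 173.0], [623.2, -180.0, 173.0], [503.0, -179.0, 173.0], [502.0, -116.3, 173.0]] [[507.2, -124.4, 3.0]]
tcp px side [[314.81859538 228.43271271]] [[330.56157923 238.90596512]]
5.65 [ 573.2 -168.6   24.2] [ 0.62019697 -1.40757976 -0.91097086]
```

```bash
python3 - <<'E'
from h import *
print(proj("side",[[571.3,-241.5,339.2]]), proj("top",[[572.6,-237.1,82.5]]), proj("top",[[572.6-24,-237.1,82.5]]))
c=eyes.calibration("top"); print(ray("top",[[381,217.5],[381,251]],82.5))
E
```

```text
[[346.31330782  87.60145114]] [[369.72097196 236.00340781]] [[370.21796876 248.43957381]]
[[ 608.79384964 -260.42374245   82.5       ]
 [ 543.70625654 -257.51667866   82.5       ]]
```

Both views agree that the carton is upright, with its front at y≈-115 and back at -178, yaw 0.6° and x mid 563. The open fingertips sit about 20 mm back from the nominal TCP, so contact is a bit high. I'll back off, lower 12 mm and push on until the front is at about -55.

move_arm(
  increments=[
    [-0.43,0,-0.25,0,0,0],
    [-1.03,0,0.79,0,0,0],
    [-0.77,0,0.94,0,0,0],
    [-0.51,0,1.09,0,0,0],
    [-0.25,0,1.24,0,0,0],
    [0.09,0,1.44,0,0,0],
    [0.44,0,1.64,0,0,0],
    [0.79,0,1.84,0,0,0],
    [1.14,0,2.03,0,0,0],
    [1.48,0,2.23,0,0,0],
    [1.83,0,2.43,0,0,0],
    [2.18,0,2.63,0,0,0],
    [2.52,0,2.83,0,0,0],
    [2.87,0,3.03,0,0,0],
    [3.22,0,3.23,0,0,0],
    [3.57,0,3.43,0,0,0],
    [3.91,0,3.62,0,0,0],
    [4.26,0,3.82,0,0,0],
    [4.52,0,3.97,0,0,0],
    [4.7,0,4.07,0,0,0],
  ],
)

```text
clock: 7.65
eef_pos: [573.3, -107.6, 12.5]
tool_rot: [3.141, -0.525, 1.571]
force: [0.3, -1.4, 0.1]
width: 34.0
```

move_arm(
  increments=[
    [0,0,0,0,0,0],
    [0,0,0,0,0,0],
  ],
)

```text
clock: 7.85
eef_pos: [573.2, -107.8, 12.4]
tool_rot: [3.141, -0.525, 1.571]
force: [0.2, -1.2, 0.1]
width: 34.1
```

```bash
python3 - <<'E'
from h import *
s=ctrl.read_state(); print(s["clock"],np.round(s["eef_pos"],1),np.round(s["force"],1))
carton("pics/top4.png")
a=eyes.get_image("side")[100:300,200:400,::-1]; b=cv2.imread("pics/top4.png")[150:350,250:450]
cv2.imwrite("pics/both4.png",cv2.resize(np.hstack([a,b]),(800,400),interpolation=cv2.INTER_CUBIC))
E
```

```text
7.85 [ 573.2 -107.8   12.4] [ 0.2 -1.2  0.1]
ctop mid [564.4 -84.6] size [119.2  62.8] ang 1.13
```

View pics/both4.png

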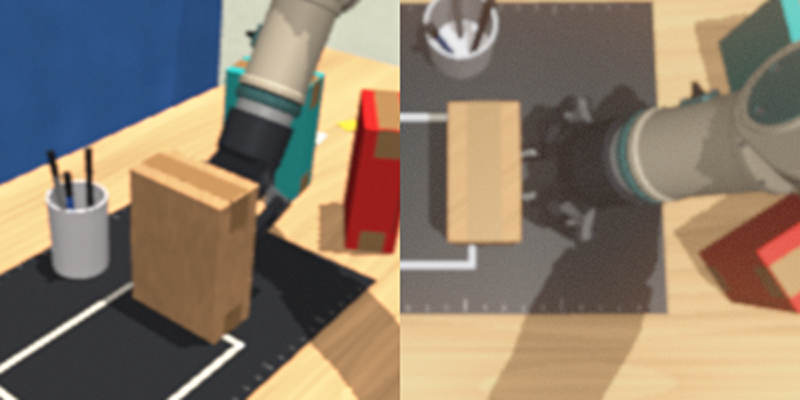

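The carton stands with its front at y≈-53, over the end line (distance about 118 mm), yaw 1.1°, still upright. Next I'll back off and go up to the top.

move_arm(
  increments=[
    [-1.04,0,-0.6,0,0,0],
    [-2.17,0,-1.24,0,0,0],
    [-2.17,0,-1.24,0,0,0],
    [-0.18,-0.4,-4.71,0,0,0],
    [1.81,-0.9,-8.18,0,0,0],
    [4.09,-0.9,-12.18,0,0,0],
    [4.09,-0.9,-12.18,0,0,0],
    [4.09,-0.9,-12.18,0,0,0],
  ],
)

```text
clock: 8.75
eef_pos: [564.8, -134.3, 139.5]
tool_rot: [3.138, -0.523, 1.572]
force: [-0.5, -0.4, -1.7]
width: 33.7
```

```bash
python3 - <<'E'
from h import *
s=ctrl.read_state(); print(s["clock"],np.round(s["eef_pos"],1),np.round(s["force"],1))
carton("pics/top5.png")
a=eyes.get_image("side")[50:250,200:400,::-1]; b=cv2.imread("pics/top5.png")[150:350,250:450]
cv2.imwrite("pics/both5.png",cv2.resize(np.hstack([a,b]),(800,400),interpolation=cv2.INTER_CUBIC))
E
```

```text
8.75 [ 564.8 -134.3  139.5] [-0.5 -0.4 -1.7]
ctop mid [563.6 -87.2] size [119.8  62.7] ang 0.15
```

View pics/both5.png

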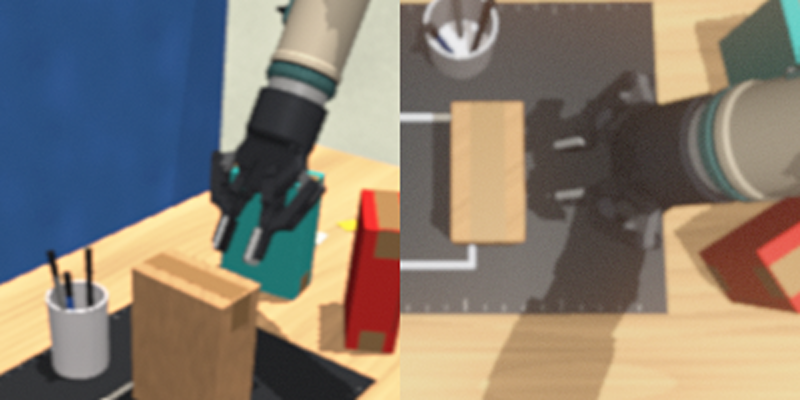

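```bash
python3 - <<'E'
from h import *
for z in (120,140,160,180):
    X=ray("top",[[327.5,222],[328.5,247.5]],z); print(z,X[:,:2].round(0).tolist(),proj("side",X).round(0).tolist())
E
```

```text
120 [[594.0, -152.0], [547.0, -153.0]] [[305.0, 193.0], [322.0, 200.0]]
140 [[591.0, -150.0], [546.0, -150.0]] [[306.0, 186.0], [323.0, 193.0]]
160 [[589.0, -147.0], [544.0, -148.0]] [[307.0, 179.0], [323.0, 185.0]]
180 [[586.0, -145.0], [542.0, -146.0]] [[308.0, 171.0], [324.0, 177.0]]
```

The tips are at about z 170, just at the carton's top edge, so I'll lower 20 mm and push forward at the top.

move_arm(
  increments=[
    [-0.5,0,0.87,0,0,0],
    [-0.99,0,1.74,0,0,0],
    [-0.99,0,1.74,0,0,0],
    [-0.3,0,2.14,0,0,0],
    [0.4,0,2.54,0,0,0],
    [1.01,0,2.88,0,0,0],
    [1.35,0,3.08,0,0,0],
    [1.7,0,3.28,0,0,0],
    [2.05,0,3.48,0,0,0],
    [2.4,0,3.68,0,0,0],
    [2.74,0,3.88,0,0,0],
    [3.09,0,4.08,0,0,0],
    [3.44,0,4.27,0,0,0],
    [3.78,0,4.47,0,0,0],
    [4.13,0,4.67,0,0,0],
    [4.48,0,4.87,0,0,0],
    [4.83,0,5.07,0,0,0],
  ],
)

```text
clock: 10.55
eef_pos: [564.2, -66.1, 118.6]
tool_rot: [3.141, -0.525, 1.571]
force: [-0.1, 0.5, -0.7]
width: 33.9
```

move_arm(
  increments=[
    [0.35,0,0.2,0,0,0],
    [0.7,0,0.4,0,0,0],
    [1.05,0,0.6,0,0,0],
    [1.4,0,0.8,0,0,0],
    [1.74,0,1.0,0,0,0],
    [2.1,0,1.2,0,0,0],
    [2.1,0,1.2,0,0,0],
    [1.0,0,0.6,0,0,0],
    [-1.7,0,-1,0,0,0],
    [-4.3,0,-2.5,0,0,0],
    [-4.3,0,-2.5,0,0,0],
  ],
)

```text
clock: 11.65
eef_pos: [564.5, -124.5, 117.2]
tool_rot: [3.141, -0.519, 1.562]
force: [0.2, -0.4, -0.3]
width: 34.1
```

```bash
python3 - <<'E'
from h import *
s=ctrl.read_state(); print(s["clock"],np.round(s["eef_pos"],1),np.round(s["force"],1))
a=eyes.get_image("side")[:,100:400,::-1]; b=eyes.get_image("top")[100:310,90:390,::-1]; cv2.imwrite("pics/top6.png",eyes.get_image("top")[:,:,::-1]); cv2.imwrite("pics/side6.png",eyes.get_image("side")[:,:,::-1])
cv2.imwrite("pics/both6.png",np.hstack([a,cv2.resize(b,(500,420),interpolation=cv2.INTER_AREA)[:,:500]]))
E
```

```text
11.65 [ 564.5 -124.5  117.2] [ 0.2 -0.4 -0.3]
```

View pics/both6.png

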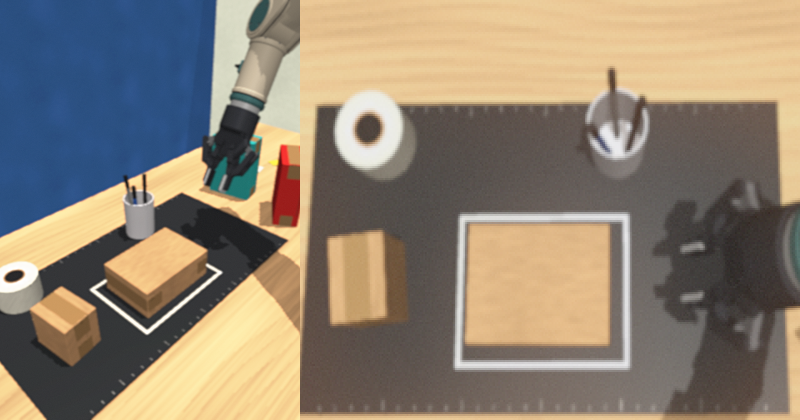

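The carton lies flat on its broad side inside the white outline, in the crop at about (537,284), with the others standing. I'll measure it.

```bash
python3 - <<'E'
from h import *
im=cv2.imread("pics/top6.png")
k=np.zeros(im.shape[:2],np.uint8); k[195:295,170:300]=((im[195:295,170:300,2]>150)&(im[195:295,170:300,0]<0.8*im[195:295,170:300,2]))*255
X=ray("top",box(k),65); b=cv2.minAreaRect(X[:,:2].astype(np.float32)); print(b)
c=cv2.boxPoints(b)-[562.8,33.4]; print("corners rel rect",c.round(1).tolist())
i0=cv2.imread("pics/top0.png")
for nm,x0,x1,y0,y1 in (("small",100,155,210,268),("roll",105,165,140,195),("cup",255,305,128,192)):
    print(nm,np.abs(i0[y0:y1,x0:x1].astype(int)-im[y0:y1,x0:x1]).mean().round(1), cv2.phaseCorrelate(np.float32(i0[y0:y1,x0:x1,2]),np.float32(im[y0:y1,x0:x1,2])))
E
```

```text
((564.4945678710938, 31.759227752685547), (121.48565673828125, 170.9737548828125), 0.08944502472877502)
corners rel rect [[-59.2, 83.8], [-58.9, -87.2], [62.6, -87.0], [62.3, 83.9]]
small 3.7 ((-0.060866399659836645, -0.0031643688544704673), 0.981362517674764)
roll 3.5 ((-0.009979447605363845, 0.11914387278407546), 0.9371396917766995)
cup 4.0 ((0.05679392166579689, -0.09136147828237284), 0.9527541796863079)
```

The carton is inside the outline with about 20 mm or more to spare on every side, and the other items haven't moved. The arm is clear, so I'll back off a little more and hand in.

move_arm(
  increments=[
    [1.5,0,-2.6,0,0,0],
    [3,0,-5.2,0,0,0],
    [5,0,-8.7,0,0,0],
    [5,0,-8.7,0,0,0],
    [5,0,-8.7,0,0,0],
    [5,0,-8.7,0,0,0],
  ],
)

```text
clock: 12.45
eef_pos: [563.4, -115.8, 218.2]
tool_rot: [-3.14, -0.525, 1.571]
force: [-0.2, 0.4, -1.2]
width: 34.2
```

```bash
python3 - <<'E'
from h import *
s=ctrl.read_state(); print(s["clock"],np.round(s["eef_pos"],1),np.round(s["force"],1))
print(ctrl.finish_job())
E
```

```text
12.45 [ 563.4 -115.8  218.2] [-0.2  0.4 -1.2]
the job is handed in; nothing more can be done
None
```

The tall brown carton now lies flat on its broad side inside the marked rectangle. I handed the job in at 12.45 s; it gave no verdict.

I pushed the carton low and upright with the tilted, part-open fingers until its front foot edge was about 20 mm over the near end line. Then I pushed near its top until it tipped, backed off and raised the hand clear.

**Last checks:**
- **Carton:** its middle is about 2 mm from the rectangle's middle and its yaw is about 0.1°. The four corners are within ±63 mm by ±87 mm of the rectangle's middle, against limits of ±82 mm by ±110 mm.
- **Other items:** the small carton, label roll and pen cup show no shift in the top view (under 0.2 pixel).
- **Forces:** the tool force read about 2 N or less at the end of each move; I did not record it during the moves.

**One disagreement:** with the fingers part open, their tips sat about 20–30 mm back from the reported tool point, more than the 13 mm stated. That made the first low push higher than planned, so I lowered the hand by 12 mm partway through, and the carton stayed upright. I took no picture after the final raise.

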